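Mark the worn spring mount

ROBOT

A 6-joint arm with a two-finger parallel gripper is mounted at the origin on a cart in front of the work surface, level with it; the furniture and walls round the work are solid. World frame = base frame: x ahead of the robot, y to its left, z up, the work surface at z = 0. Lengths are in m, angles in rad, forces in N, time in s.
With the tool pointing down it reaches from about 0.35 to 0.975 m from the base axis. Payload 4.9 kg.
Tool frame: the origin (TCP) lies at the very end of the fingers, on their centre line; the grasp point (between the pads) lies 19 mm behind it; z points along the fingers, y is the line along which they close (so a half turn about z gives the same grasp; the last joint's range is limited). The gripper opens to 85 mm and grips with 20 to 120 N. Pads are 22 mm wide; open, the fingers measure 114 mm over their backs; the gripper's body (76 mm by 85 mm) begins 54 mm behind the grasp point. The pads swing forward as they close: fully open they stand 13 mm farther back than shut.
Start: joints at [1.138, 0.053, 1.613, -0, 1.476, -0.119], TCP at [0.193, 0.594, 0.231] pointing down, gripper open.
Joint ranges: [-3.01, 3.01], [-1.01, 2.22], [0.06, 2.58], [-1.02, 4.17], [0.09, 2.62], [-3.14, 3.14]. Speed limits (rad/s): [2.57, 2.57, 3.14, 3.14, 3.14, 3.14].

INTERFACE

Orientations are given as a rotation vector (axis times angle).
In Python, from station import ctrl gives the robot as it stands. The module is installed in compiled form; this text tells all that it offers.
- The arm moves only by the tool jog_arm, never from a script. Its argument "steps" is a list of rows, each an object with "delta_rot": the turn, a rotation vector about the tool's x, y, z in degrees, a list of three; "linear": the shift along the tool's x, y, z in m, a list of three; "grip": the finger opening in m, from 0 to 0.0854. In form: [{"delta_rot": [rx, ry, rz], "linear": [x, y, z], "grip": grip}, ...]. A call has 1 to 10 rows; each row shifts and turns the commanded pose from where the row before left it, along the tool's axes as they then stand; what a row does not reach is not made up. A row lasts 1/10 s, in which the tool goes at most 50 mm and 8.59 degrees, less where a joint would pass 70% of its speed; a pose out of reach is approached as far as the arm can. A call with a gripper value outside its range is refused whole. The fingers move at their own pace and stop on an object; "newtons" is the grip in N (left out, the last holds). Time passes only in rows, so rows that do not move let the fingers close. It gives the time, the measured TCP pose, the force, the opening and the grip force at its end, in the units of the state.
- ctrl.get_obs(): the state, without advancing time (a new reading comes with each control period).
- ctrl.get_image(name): name is "scene" or "side" or "wrist"; returns (picture, depth): 420x560x3 uint8, red, green, blue; 420x560 float32, m along the optical axis (not along the pixel's ray), 0 where there is no reading.
- ctrl.camera_info(name): a dict with "camera_matrix" (3x3 intrinsics, pixels), "distortion" ([k1, k2, p1, p2, k3] as OpenCV has them; the pictures are not rectified), "R" (3x3) and "t" (3): a world point X has camera coordinates R X + t; the wrist camera has in their place "T_tool_cam" (4x4, takes a point from camera to tool coordinates, whose origin is the TCP and whose axes are the flange's). Camera axes: x right, y down, z forward; pixel columns grow to the right and rows downward; lengths in m; the calibration is good to about 2 mm. A picture is of the moment at which its call begins: read the wrist's pose just before it. camera_info takes no time and is no camera call.
- ctrl.finish_job(): hands the job in; it is judged then, once.
The state is a dict: "t": time; "q": joint angles; "dq": joint speeds; "effort": joint torques, N m; "tool_pos": TCP position; "tool_rot": TCP orientation; "contact_force": force on the tool from outside, world axes, zero at the start; "wrist_torque": the same for the moment, N m; "opening": finger opening in m; "grip_force": force on a finger pad.
Only numpy, scipy, OpenCV 4.12 (cv2) and the standard library are available. Lean on these libraries where they do the work, as an engineer would, in place of code of your own. Each camera call takes 0.05 s, during which the arm holds its last target. There are 200 camera calls.

TASK

The three machine mounts on the board look alike, but one has a worn, softer spring. Working from left to right as the robot sees them, press each mount's round pad in turn until it clearly gives (3 mm or more), then push the tag in front of the softest mount fully down to mark it, and leave the other two tags up. Only press with the fingertips: nothing is to be picked up, and the loose things about the board stay where they are.

Things in the scene. Friction and masses are not known exactly. Their poses are not given: they have to be found in the camera images.
- board: Plywood board lying on the table, 190 mm deep (its x) by 420 mm wide (its y) by 18 mm thick, with three mounts fixed in a row along y. Origin: centre of its underside; x points away from the robot, y to the robot's left, z up.
- pad_a_top (a point): Centre of the top face of the round black rubber pad (50 mm across, 10 mm thick) of mount a, 77 mm above the table when not pressed. The pad stands on a steel coil spring and is guided straight down, 18 mm to its stop. z up; the frame's -x points from the pad to its own tag. All mounts look alike; which stands left, middle or right changes.
- pad_a (a joint): How far pad a is pressed down, m: 0 up (it springs back), 0.018 at the stop. The spring resists with about 0.5 N plus 0.4 to 1.1 N per mm, and the softest is half as stiff as the next one or less.
- tag_a_top (a point): Centre of the top face of the tag of mount a: a plain aluminium tab, 24 mm (x) by 34 mm (y) by 8 mm thick, 75 mm above the table when up, on a flat stem above an aluminium guide block 26 by 36 mm whose top is 53 mm above the table. It stands 75 mm from the pad's axis, on the robot's side. It sits on a common grey foot plate with its pad.
- tag_a (a joint): How far the tag of mount a is pushed down, m: 0 up as at the start, 0.014 fully down on its guide block. It slides stiffly (about 3 N) and stays where it is left.
- pad_b_top (a point): Centre of the top face of the round black rubber pad (50 mm across, 10 mm thick) of mount b, 77 mm above the table when not pressed. The pad stands on a steel coil spring and is guided straight down, 18 mm to its stop. z up; the frame's -x points from the pad to its own tag. All mounts look alike; which stands left, middle or right changes.
- pad_b (a joint): How far pad b is pressed down, m: 0 up (it springs back), 0.018 at the stop. The spring resists with about 0.5 N plus 0.4 to 1.1 N per mm, and the softest is half as stiff as the next one or less.
- tag_b_top (a point): Centre of the top face of the tag of mount b: a plain aluminium tab, 24 mm (x) by 34 mm (y) by 8 mm thick, 75 mm above the table when up, on a flat stem above an aluminium guide block 26 by 36 mm whose top is 53 mm above the table. It stands 75 mm from the pad's axis, on the robot's side. It sits on a common grey foot plate with its pad.
- tag_b (a joint): How far the tag of mount b is pushed down, m: 0 up as at the start, 0.014 fully down on its guide block. It slides stiffly (about 3 N) and stays where it is left.
- pad_c_top (a point): Centre of the top face of the round black rubber pad (50 mm across, 10 mm thick) of mount c, 77 mm above the table when not pressed. The pad stands on a steel coil spring and is guided straight down, 18 mm to its stop. z up; the frame's -x points from the pad to its own tag. All mounts look alike; which stands left, middle or right changes.
- pad_c (a joint): How far pad c is pressed down, m: 0 up (it springs back), 0.018 at the stop. The spring resists with about 0.5 N plus 0.4 to 1.1 N per mm, and the softest is half as stiff as the next one or less.
- tag_c_top (a point): Centre of the top face of the tag of mount c: a plain aluminium tab, 24 mm (x) by 34 mm (y) by 8 mm thick, 75 mm above the table when up, on a flat stem above an aluminium guide block 26 by 36 mm whose top is 53 mm above the table. It stands 75 mm from the pad's axis, on the robot's side. It sits on a common grey foot plate with its pad.
- tag_c (a joint): How far the tag of mount c is pushed down, m: 0 up as at the start, 0.014 fully down on its guide block. It slides stiffly (about 3 N) and stays where it is left.
- seat_a (a point): Centre of the fixed steel seat under the spring of mount a, on the pad's axis, 45 mm above the table. The worn spring has bedded its seat 0.2 mm lower than the others: too little to see or to read from a noisy pose, so press to find it.
- seat_b (a point): Centre of the fixed steel seat under the spring of mount b, on the pad's axis, 45 mm above the table. The worn spring has bedded its seat 0.2 mm lower than the others: too little to see or to read from a noisy pose, so press to find it.
- seat_c (a point): Centre of the fixed steel seat under the spring of mount c, on the pad's axis, 45 mm above the table. The worn spring has bedded its seat 0.2 mm lower than the others: too little to see or to read from a noisy pose, so press to find it.
- bolt: Loose steel hex bolt, 20x64x17 mm, lying on the board between two mounts; origin at the centre of its underside. Not to be moved.
- jar: Loose clear jar of screws with a blue lid, 62 mm across, 77 mm high, standing behind the board; origin at the centre of its underside. Not to be moved.
- block: Loose small wooden block, 28x34x49 mm, standing behind the board; origin at the centre of its underside. Not to be moved.

How it is judged:
By the outcome, as a careful person would: the job done as asked, in the order asked, and still so for the second after the job is handed in, with the robot touching nothing.
It also fails if it takes over 45 s, if anything falls off the work surface, if the arm or the gripper's body presses on something with over 40 N, if the wrist force passes 120 N, or if a joint passes its speed limit or range.

## Working session

There is one attempt and no reset: what is moved stays moved. The work goes in short steps, Python scripts to look and compute and a tool call to move; the robot and the scene stay as the last step left them, time stands still between calls to the robot, and variables do not carry over. Pictures are saved under pics/ and viewed, at most 10 in all, crops included, and the job is handed in when it is done.

Besides the shell and the picture viewer there is one more tool, called after "Emit:" as a command line: name --argument value ..., lists and objects as JSON in quotes. jog_arm: Moves the arm, as the interface text tells. Its arguments: {"type":"object","properties":{"steps":{"type":"array"},"newtons":{"type":"number"}},"required":["steps"]}

```bash
mkdir -p pics
python3 - <<'E'
from station import ctrl
import cv2,numpy as np
o=ctrl.get_obs();print({k:np.round(v,3) for k,v in o.items()})
for n in("scene","side"):
    im,d=ctrl.get_image(n);cv2.imwrite(f"pics/{n}0.png",im[:,:,::-1]);np.savez(f"pics/{n}0.npz",im=im,d=d)
    c=ctrl.camera_info(n);print(n,{k:np.round(v,4).tolist() for k,v in c.items()})
E
```

```text
{'t': np.float64(0.0), 'q': array([ 1.138,  0.053,  1.614, -0.   ,  1.476, -0.119]), 'dq': array([ 0.002, -0.002, -0.001,  0.002, -0.   ,  0.   ]), 'effort': array([ 0.0000e+00, -3.9366e+01, -3.7019e+01, -0.0000e+00,  7.0000e-03,
       -0.0000e+00]), 'tool_pos': array([0.193, 0.594, 0.23 ]), 'tool_rot': array([-4.910e-01, -3.102e+00,  3.000e-03]), 'contact_force': array([ 0.313, -0.392, -0.254]), 'wrist_torque': array([ 0.032, -0.003,  0.012]), 'grip_force': np.float64(0.0), 'opening': np.float64(0.086)}
scene {'camera_matrix': [[434.2175, 0.0, 279.5581], [0.0, 434.2175, 209.5897], [0.0, 0.0, 1.0]], 'distortion': [-0.0346, 0.0, 0.0, 0.0, 0.0], 'R': [[0.6257, -0.7798, -0.0197], [-0.4963, -0.3785, -0.7813], [0.6019, 0.4986, -0.6238]], 't': [-0.3568, 0.367, 0.5334]}
side {'camera_matrix': [[469.1106, 0.0, 281.9316], [0.0, 469.1106, 210.4789], [0.0, 0.0, 1.0]], 'distortion': [-0.0127, 0.0, 0.0, 0.0, 0.0], 'R': [[-0.9998, 0.0098, 0.0171], [-0.0089, 0.5494, -0.8355], [-0.0176, -0.8355, -0.5492]], 't': [0.6076, 0.061, 1.0213]}
```

View pics/scene0.png

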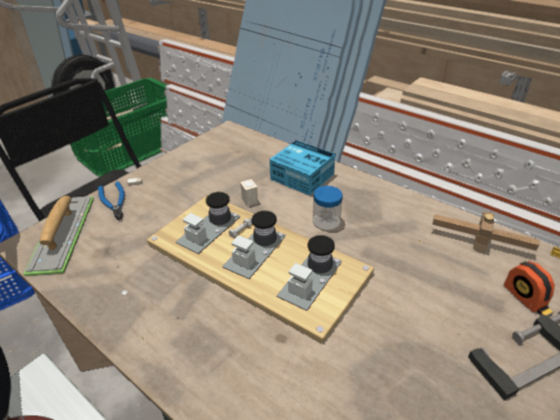

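View pics/side0.png

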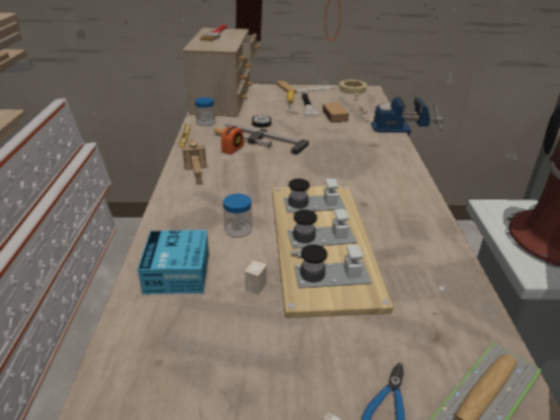

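The scene view shows pads at about (218,201), (264,221) and (321,246), with tags at (194,222), (242,245) and (300,273). In the side view the pads are at (314,255), (305,219) and (299,186), and the tags at (354,254), (341,217) and (332,186), in the same left-to-right order. The bolt lies between the left and middle mounts.

Run:
```python
from station import ctrl
import cv2,numpy as np
P={"scene":[(218,201),(264,221),(321,246),(194,219),(242,242),(300,270)],"side":[(314,255),(305,219),(299,186),(354,252),(341,215),(332,184)]}
Ms={};px={}
for n in P:
    f=np.load(f"pics/{n}0.npz");im,d=f["im"],f["d"];c=ctrl.camera_info(n);K,D,R,t=c["camera_matrix"],c["distortion"],c["R"],c["t"]
    h,w=d.shape;uv=np.stack(np.meshgrid(np.arange(w),np.arange(h)),-1).reshape(-1,1,2).astype(float)
    r=cv2.undistortPoints(uv,K,D).reshape(h,w,2)
    X=(np.dstack([r*d[...,None],d])-t)@R      # R^T(Xc-t)
    und=[]
    for i,(u,v) in enumerate(P[n]):
        m=np.zeros((h,w),bool);m[max(v-22,0):v+23,u-22:u+23]=1
        V=im.max(2)
        m&=(abs(X[...,2]-(.077 if i<3 else .075))<.005)&(d>0)
        m&=(V<75) if i<3 else (V>90)
        k,l,s,ce=cv2.connectedComponentsWithStats(m.astype(np.uint8))
        j=1+np.argmin(np.hypot(*(ce[1:]-[u,v]).T)-s[1:,4]/10.);mm=l==j
        ctr=ce[j];q=cv2.undistortPoints(ctr.reshape(1,1,2),K,D).ravel();und.append(q)
        ray=R.T@np.r_[q,1];C=-R.T@t;z=.077 if i<3 else .075
        print(n,i,s[j,4],ctr.round(1),"depth",X[mm].mean(0).round(4),"plane",(C+ray*(z-C[2])/ray[2]).round(4))
    px[n]=np.array(und).T;Ms[n]=np.c_[R,t]
T=cv2.triangulatePoints(Ms["scene"],Ms["side"],px["scene"],px["side"]);T=(T[:3]/T[3]).T;print(T.round(4))
v=T[0]-T[2];print("row yaw deg",np.degrees(np.arctan2(-v[0],v[1])),[np.degrees(np.arctan2(*(T[i]-T[i+3])[1::-1])).round(1) for i in range(3)])
```

```text
scene 0 268 [217.3 199.7] depth [0.5491 0.1444 0.077 ] plane [0.549  0.1443 0.077 ]
scene 1 329 [263.6 219.3] depth [0.5591 0.0284 0.0771] plane [0.559  0.0284 0.077 ]
scene 2 405 [320.7 245.1] depth [ 0.5662 -0.0996  0.0771] plane [ 0.5662 -0.0996  0.077 ]
scene 3 168 [192.4 219.5] depth [0.4762 0.1401 0.0747] plane [0.476  0.1398 0.075 ]
scene 4 202 [241.9 242.5] depth [0.4868 0.0191 0.0748] plane [0.4866 0.0189 0.075 ]
scene 5 245 [300.1 271.3] depth [ 0.4941 -0.1073  0.0748] plane [ 0.4939 -0.1075  0.075 ]
side 0 372 [313.3 253.4] depth [0.5544 0.1546 0.0768] plane [0.5544 0.155  0.077 ]
side 1 269 [304.6 216.7] depth [0.564  0.0377 0.0771] plane [0.564  0.0378 0.077 ]
side 2 190 [298.5 184.6] depth [ 0.5713 -0.0894  0.077 ] plane [ 0.5713 -0.0893  0.077 ]
side 3 186 [353.8 251.4] depth [0.4801 0.1455 0.0748] plane [0.4802 0.1459 0.075 ]
side 4 139 [340.6 214.4] depth [0.4903 0.0249 0.0748] plane [0.4904 0.0253 0.075 ]
side 5 100 [331.  183.1] depth [ 0.4976 -0.1011  0.0749] plane [ 0.4976 -0.1009  0.075 ]
[[ 0.5535  0.1492  0.0722]
 [ 0.5632  0.0319  0.0728]
 [ 0.5706 -0.097   0.0724]
 [ 0.4788  0.1427  0.0721]
 [ 0.4893  0.0212  0.072 ]
 [ 0.4966 -0.1058  0.0719]]
row yaw deg 3.9806294102954904 [np.float64(5.0), np.float64(8.2), np.float64(6.8)]
```

Emit:
jog_arm --steps '[{"delta_rot": [0, 0, -8], "linear": [0, 0, 0], "grip": 0}, {"delta_rot": [0, 0, -8], "linear": [0, 0, 0], "grip": 0}, {"delta_rot": [0, 0, -8], "linear": [0, 0, 0], "grip": 0}, {"delta_rot": [0, 0, 0], "linear": [-0.026, -0.04, 0], "grip": 0}, {"delta_rot": [0, 0, 0], "linear": [-0.026, -0.04, 0], "grip": 0}, {"delta_rot": [0, 0, 0], "linear": [-0.026, -0.04, 0], "grip": 0}, {"delta_rot": [0, 0, 0], "linear": [-0.026, -0.04, 0], "grip": 0}, {"delta_rot": [0, 0, 0], "linear": [-0.026, -0.04, 0], "grip": 0}, {"delta_rot": [0, 0, 0], "linear": [-0.026, -0.04, 0], "grip": 0}, {"delta_rot": [0, 0, 0], "linear": [0, 0, 0], "grip": 0}]'

```text
t: 1.1
tool_pos: [0.3759, 0.3684, 0.2309]
tool_rot: [-0.154, 3.137, -0.003]
contact_force: [-0.1, 0.2, 0.0]
opening: -0.0004
grip_force: 0.0
```

Emit:
jog_arm --steps '[{"delta_rot": [0, 0, 0], "linear": [-0.0257, -0.0392, 0], "grip": 0}, {"delta_rot": [0, 0, 0], "linear": [-0.0257, -0.0392, 0], "grip": 0}, {"delta_rot": [0, 0, 0], "linear": [-0.0257, -0.0392, 0], "grip": 0}, {"delta_rot": [0, 0, 0], "linear": [-0.0257, -0.0392, 0], "grip": 0}, {"delta_rot": [0, 0, 0], "linear": [-0.0257, -0.0392, 0], "grip": 0}, {"delta_rot": [0, 0, 0], "linear": [-0.0257, -0.0392, 0], "grip": 0}, {"delta_rot": [0, 0, 0], "linear": [0, 0, 0], "grip": 0}]'

```text
t: 1.8
tool_pos: [0.5534, 0.1511, 0.2307]
tool_rot: [0.157, -3.137, 0.002]
contact_force: [-0.8, 0.4, 0.9]
opening: 0.0002
grip_force: 0.0
```

Run:
```python
from station import ctrl
import cv2,numpy as np
o=ctrl.get_obs();print(o["tool_pos"],o["tool_rot"],o["contact_force"],o["t"])
im,d=ctrl.get_image("wrist");c=ctrl.camera_info("wrist");cv2.imwrite("pics/w1.png",im[:,:,::-1])
np.savez("pics/w1.npz",im=im,d=d,p=o["tool_pos"],r=o["tool_rot"]);print(c)
```

```text
[0.553408   0.15109472 0.23065611] [ 1.56623981e-01 -3.13740860e+00  2.00359105e-03] [-0.83363516  0.37193456  0.89159885] 1.8
{'camera_matrix': array([[333.76702278,   0.        , 282.93267316],
       [  0.        , 333.76702278, 205.64216498],
       [  0.        ,   0.        ,   1.        ]]), 'distortion': array([-0.03985696,  0.        ,  0.        ,  0.        ,  0.        ]), 'T_tool_cam': array([[-4.09207454e-04, -9.54739185e-01, -2.97443981e-01,
         7.64970791e-02],
       [ 9.99999535e-01, -6.50520599e-04,  7.12303011e-04,
        -5.42772138e-04],
       [-8.73557033e-04, -2.97443551e-01,  9.54739007e-01,
        -1.42662362e-01],
       [ 0.00000000e+00,  0.00000000e+00,  0.00000000e+00,
         1.00000000e+00]])}
```

View pics/w1.png

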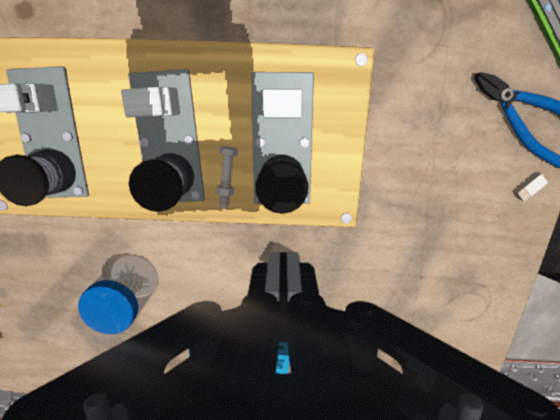

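The wrist view shows the left pad at (282,184) with its tag at (282,103), the middle pad at (159,183) with its tag at (145,102), and the right pad at (22,180) with its tag near (8,98). The fingertips are shut at about (284,280).

```bash
cat > w.py <<'E'
from station import ctrl
import cv2,numpy as np
from scipy.spatial.transform import Rotation as Ro
def world(f):
    d=f["d"];c=ctrl.camera_info("wrist");h,w=d.shape
    uv=np.stack(np.meshgrid(np.arange(w),np.arange(h)),-1).reshape(-1,1,2).astype(float)
    r=cv2.undistortPoints(uv,c["camera_matrix"],c["distortion"]).reshape(h,w,2)
    T=c["T_tool_cam"];X=np.dstack([r*d[...,None],d])@T[:3,:3].T+T[:3,3]
    return X@Ro.from_rotvec(f["r"]).as_matrix().T+f["p"]
def tops(f):
    X=world(f);m=(abs(X[...,2]-.076)<.0035)&(f["d"]>0);m[235:]=0
    k,l,s,_=cv2.connectedComponentsWithStats(m.astype(np.uint8))
    for j in range(1,k):
        if s[j,4]<150: continue
        Y=X[l==j];(cx,cy),sz,a=cv2.minAreaRect((Y[:,:2]*1000).astype(np.float32))
        print(s[j,:4],"centre mm",round(cx,1),round(cy,1),"size",np.round(sz,1),"ang",round(a,1),"z",round(np.median(Y[:,2])*1e3,1))
E
python3 -c "
from w import *
tops(np.load('pics/w1.npz'))"
```

```text
[ 0 83 22 29] centre mm 494.6 -98.4 size [23.8 22.4] ang 4.5 z 74.7
[121  86  42  31] centre mm 488.6 21.1 size [24.2 34.4] ang 9.2 z 74.8
[262  89  40  29] centre mm 478.3 141.8 size [23.3 33.9] ang 5.7 z 75.0
[  0 155  47  51] centre mm 570.3 -93.2 size [43.5 48.8] ang 83.8 z 76.6
[128 159  55  53] centre mm 562.3 32.4 size [48.9 48.8] ang 37.0 z 76.7
[255 161  53  53] centre mm 552.9 148.7 size [49.6 48.2] ang 6.0 z 76.8
```

Emit:
jog_arm --steps '[{"delta_rot": [0, 0, 0], "linear": [0, -0.002, 0.045], "grip": 0}, {"delta_rot": [0, 0, 0], "linear": [0, 0, 0.045], "grip": 0}, {"delta_rot": [0, 0, 0], "linear": [0, 0, 0.04], "grip": 0}, {"delta_rot": [0, 0, 0], "linear": [0, 0, 0.016], "grip": 0}, {"delta_rot": [0, 0, 0], "linear": [0, 0, 0], "grip": 0}, {"delta_rot": [0, 0, 0], "linear": [0, 0, 0], "grip": 0}]'

```text
t: 2.45
tool_pos: [0.5523, 0.1534, 0.087]
tool_rot: [-0.166, 3.135, 0.001]
contact_force: [0.5, -0.2, 0.3]
opening: 0.0001
grip_force: 0.0
```

Emit:
jog_arm --steps '[{"delta_rot": [0, 0, 0], "linear": [0, 0, 0.004], "grip": 0}, {"delta_rot": [0, 0, 0], "linear": [0, 0, 0.004], "grip": 0}, {"delta_rot": [0, 0, 0], "linear": [0, 0, 0.004], "grip": 0}, {"delta_rot": [0, 0, 0], "linear": [0, 0, 0], "grip": 0}, {"delta_rot": [0, 0, 0], "linear": [0, 0, 0], "grip": 0}]'

```text
t: 2.95
tool_pos: [0.5524, 0.1526, 0.0743]
tool_rot: [-0.165, 3.135, 0.001]
contact_force: [1.3, 0.7, 3.2]
opening: 0.0001
grip_force: 1.3
```

Emit:
jog_arm --steps '[{"delta_rot": [0, 0, 0], "linear": [0, 0, 0.003], "grip": 0}, {"delta_rot": [0, 0, 0], "linear": [0, 0, 0.002], "grip": 0}, {"delta_rot": [0, 0, 0], "linear": [0, 0, 0], "grip": 0}, {"delta_rot": [0, 0, 0], "linear": [0, 0, 0], "grip": 0}]'

```text
t: 3.35
tool_pos: [0.5525, 0.1526, 0.0694]
tool_rot: [-0.165, 3.135, 0.0]
contact_force: [1.0, -0.1, 7.2]
opening: 0.0001
grip_force: 3.3
```

Emit:
jog_arm --steps '[{"delta_rot": [0, 0, 0], "linear": [0, 0, -0.02], "grip": 0}, {"delta_rot": [0, 0, 0], "linear": [0, 0, -0.025], "grip": 0}, {"delta_rot": [0, 0, 0], "linear": [0.001, -0.04, 0], "grip": 0}, {"delta_rot": [0, 0, 0], "linear": [0.001, -0.04, 0], "grip": 0}, {"delta_rot": [0, 0, 0], "linear": [0.001, -0.04, 0], "grip": 0}, {"delta_rot": [0, 0, 0], "linear": [0, 0, 0], "grip": 0}, {"delta_rot": [0, 0, 0], "linear": [0, 0, 0], "grip": 0}]'

```text
t: 4.05
tool_pos: [0.5602, 0.0322, 0.1122]
tool_rot: [0.162, -3.135, -0.001]
contact_force: [-0.7, 0.3, 0.3]
opening: 0.0001
grip_force: 0.0
```

Emit:
jog_arm --steps '[{"delta_rot": [0, 0, 0], "linear": [0, 0, 0.025], "grip": 0}, {"delta_rot": [0, 0, 0], "linear": [0, 0, 0.005], "grip": 0}, {"delta_rot": [0, 0, 0], "linear": [0, 0, 0.004], "grip": 0}, {"delta_rot": [0, 0, 0], "linear": [0, 0, 0.004], "grip": 0}, {"delta_rot": [0, 0, 0], "linear": [0, 0, 0], "grip": 0}, {"delta_rot": [0, 0, 0], "linear": [0, 0, 0], "grip": 0}]'

```text
t: 4.65
tool_pos: [0.5615, 0.0331, 0.0762]
tool_rot: [-0.166, 3.136, 0.0]
contact_force: [-1.3, 1.1, 2.1]
opening: 0.0001
grip_force: 0.8
```

Emit:
jog_arm --steps '[{"delta_rot": [0, 0, 0], "linear": [0, 0, 0.003], "grip": 0}, {"delta_rot": [0, 0, 0], "linear": [0, 0, 0.002], "grip": 0}, {"delta_rot": [0, 0, 0], "linear": [0, 0, 0], "grip": 0}, {"delta_rot": [0, 0, 0], "linear": [0, 0, 0], "grip": 0}]'

```text
t: 5.05
tool_pos: [0.562, 0.0329, 0.0717]
tool_rot: [-0.165, 3.135, 0.0]
contact_force: [-1.0, 1.6, 6.5]
opening: -0.0002
grip_force: 3.2
```

Emit:
jog_arm --steps '[{"delta_rot": [0, 0, 0], "linear": [0, 0, 0.002], "grip": 0}, {"delta_rot": [0, 0, 0], "linear": [0, 0, 0], "grip": 0}, {"delta_rot": [0, 0, 0], "linear": [0, 0, 0], "grip": 0}]'

```text
t: 5.35
tool_pos: [0.562, 0.0329, 0.07]
tool_rot: [-0.165, 3.135, 0.0]
contact_force: [-2.5, 1.7, 7.5]
opening: 0.0001
grip_force: 4.1
```

Emit:
jog_arm --steps '[{"delta_rot": [0, 0, 0], "linear": [0, 0, -0.02], "grip": 0}, {"delta_rot": [0, 0, 0], "linear": [0, 0, -0.025], "grip": 0}, {"delta_rot": [0, 0, 0], "linear": [0.0015, -0.042, 0], "grip": 0}, {"delta_rot": [0, 0, 0], "linear": [0.0015, -0.042, 0], "grip": 0}, {"delta_rot": [0, 0, 0], "linear": [0.0015, -0.042, 0], "grip": 0}, {"delta_rot": [0, 0, 0], "linear": [0, 0, 0], "grip": 0}, {"delta_rot": [0, 0, 0], "linear": [0, 0, 0], "grip": 0}]'

```text
t: 6.05
tool_pos: [0.5696, -0.0938, 0.1129]
tool_rot: [0.162, -3.137, -0.0]
contact_force: [0.5, 0.1, 0.1]
opening: 0.0004
grip_force: 0.0
```

Emit:
jog_arm --steps '[{"delta_rot": [0, 0, 0], "linear": [0, 0, 0.025], "grip": 0}, {"delta_rot": [0, 0, 0], "linear": [0, 0, 0.005], "grip": 0}, {"delta_rot": [0, 0, 0], "linear": [0, 0, 0.004], "grip": 0}, {"delta_rot": [0, 0, 0], "linear": [0, 0, 0.004], "grip": 0}, {"delta_rot": [0, 0, 0], "linear": [0, 0, 0], "grip": 0}, {"delta_rot": [0, 0, 0], "linear": [0, 0, 0], "grip": 0}]'

```text
t: 6.65
tool_pos: [0.5703, -0.0928, 0.0761]
tool_rot: [-0.166, 3.136, -0.0]
contact_force: [-0.3, 0.1, 1.1]
opening: 0.0001
grip_force: 0.5
```

Emit:
jog_arm --steps '[{"delta_rot": [0, 0, 0], "linear": [0, 0, 0.003], "grip": 0}, {"delta_rot": [0, 0, 0], "linear": [0, 0, 0.003], "grip": 0}, {"delta_rot": [0, 0, 0], "linear": [0, 0, 0], "grip": 0}, {"delta_rot": [0, 0, 0], "linear": [0, 0, 0], "grip": 0}]'

```text
t: 7.05
tool_pos: [0.5706, -0.0931, 0.07]
tool_rot: [-0.165, 3.136, -0.0]
contact_force: [1.2, 0.6, 4.6]
opening: -0.0002
grip_force: 1.7
```

Emit:
jog_arm --steps '[{"delta_rot": [0, 0, 0], "linear": [0, 0, 0.002], "grip": 0}, {"delta_rot": [0, 0, 0], "linear": [0, 0, 0], "grip": 0}, {"delta_rot": [0, 0, 0], "linear": [0, 0, 0], "grip": 0}]'

```text
t: 7.35
tool_pos: [0.5705, -0.0931, 0.0678]
tool_rot: [-0.165, 3.136, -0.0]
contact_force: [3.7, 1.0, 4.3]
opening: 0.0001
grip_force: 2.1
```

The readings put left at about 0.9 N/mm, middle at about 1.0 N/mm and right at about 0.45 N/mm, so the right mount is softest. I'll lift and measure its tag from directly above.

Emit:
jog_arm --steps '[{"delta_rot": [0, 0, 0], "linear": [0, 0, -0.02], "grip": 0}, {"delta_rot": [0, 0, 0], "linear": [0, 0, -0.045], "grip": 0}, {"delta_rot": [0, 0, 0], "linear": [0, 0, -0.045], "grip": 0}, {"delta_rot": [0, 0, 0], "linear": [0, 0, 0], "grip": 0}, {"delta_rot": [0, 0, 0], "linear": [0, 0, 0], "grip": 0}]'

```text
t: 7.85
tool_pos: [0.5697, -0.0934, 0.1779]
tool_rot: [-0.165, 3.137, -0.001]
contact_force: [0.4, 0.1, -0.3]
opening: -0.0
grip_force: 0.0
```

Run:
```python
from w import *
o=ctrl.get_obs();im,d=ctrl.get_image("wrist");cv2.imwrite("pics/w2.png",im[:,:,::-1])
f=dict(im=im,d=d,p=o["tool_pos"],r=o["tool_rot"]);print(f["p"],f["r"]);tops(f)
R=Ro.from_rotvec(f["r"]).as_matrix();print(R.round(4))
```

```text
[ 0.56969679 -0.09335052  0.17787563] [-1.64731693e-01  3.13693766e+00 -1.47314523e-03]
[253  88  48  34] centre mm 496.0 -106.0 size [22.7 33.4] ang 5.9 z 74.9
[427  97  50  36] centre mm 489.0 20.4 size [23.9 34.5] ang 8.9 z 75.0
[247 174  63  61] centre mm 569.5 -97.5 size [48.3 48.1] ang 4.6 z 76.8
[411 182  64  53] centre mm 559.0 31.1 size [42.3 48.8] ang 6.4 z 77.0
[552 202   8  33] centre mm 558.4 126.5 size [27.5  4.8] ang 15.4 z 75.2
[[-9.945e-01 -1.047e-01  4.000e-04]
 [-1.047e-01  9.945e-01 -9.000e-04]
 [-3.000e-04 -1.000e-03 -1.000e+00]]
```

View pics/w2.png

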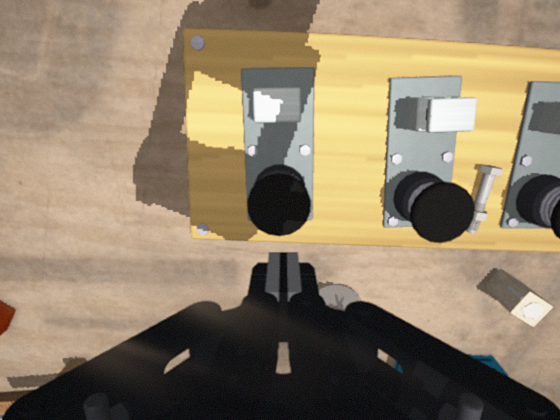

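The right mount's tag is at (276,105) and its pad at (279,204), with the bolt and other loose items clear. The tag centre works out at (0.496, -0.106).

Emit:
jog_arm --steps '[{"delta_rot": [0, 0, 0], "linear": [0.0375, -0.0025, 0], "grip": 0}, {"delta_rot": [0, 0, 0], "linear": [0.037, -0.0025, 0], "grip": 0}, {"delta_rot": [0, 0, 0], "linear": [0, 0, 0.045], "grip": 0}, {"delta_rot": [0, 0, 0], "linear": [0, 0, 0.035], "grip": 0}, {"delta_rot": [0, 0, 0], "linear": [0, 0, 0], "grip": 0}, {"delta_rot": [0, 0, 0], "linear": [0, 0, 0], "grip": 0}]'

```text
t: 8.5
tool_pos: [0.4946, -0.1053, 0.0954]
tool_rot: [0.165, -3.133, -0.003]
contact_force: [0.5, -0.6, 0.5]
opening: 0.0
grip_force: 0.0
```

Emit:
jog_arm --steps '[{"delta_rot": [0, 0, 0], "linear": [0, 0, 0.016], "grip": 0}, {"delta_rot": [0, 0, 0], "linear": [0, 0, 0.005], "grip": 0}, {"delta_rot": [0, 0, 0], "linear": [0, 0, 0.004], "grip": 0}, {"delta_rot": [0, 0, 0], "linear": [0, 0, 0.004], "grip": 0}, {"delta_rot": [0, 0, 0], "linear": [0, 0, 0.003], "grip": 0}, {"delta_rot": [0, 0, 0], "linear": [0, 0, 0.002], "grip": 0}, {"delta_rot": [0, 0, 0], "linear": [0, 0, 0], "grip": 0}, {"delta_rot": [0, 0, 0], "linear": [0, 0, 0], "grip": 0}]'

```text
t: 9.3
tool_pos: [0.4967, -0.1059, 0.0636]
tool_rot: [-0.165, 3.136, -0.001]
contact_force: [0.2, 0.3, 0.3]
opening: 0.0003
grip_force: 0.5
```

Emit:
jog_arm --steps '[{"delta_rot": [0, 0, 0], "linear": [0, 0, 0.001], "grip": 0}, {"delta_rot": [0, 0, 0], "linear": [0, 0, 0], "grip": 0}, {"delta_rot": [0, 0, 0], "linear": [0, 0, 0], "grip": 0}]'

```text
t: 9.6
tool_pos: [0.4967, -0.1059, 0.0626]
tool_rot: [-0.165, 3.136, -0.001]
contact_force: [1.3, -0.2, 2.2]
opening: -0.0001
grip_force: 1.1
```

Emit:
jog_arm --steps '[{"delta_rot": [0, 0, 0], "linear": [0, 0, 0.001], "grip": 0}, {"delta_rot": [0, 0, 0], "linear": [0, 0, 0.001], "grip": 0}, {"delta_rot": [0, 0, 0], "linear": [0, 0, 0], "grip": 0}, {"delta_rot": [0, 0, 0], "linear": [0, 0, 0], "grip": 0}]'

```text
t: 10.0
tool_pos: [0.4967, -0.106, 0.0609]
tool_rot: [-0.165, 3.136, -0.001]
contact_force: [0.2, 0.0, 4.6]
opening: 0.0003
grip_force: 2.5
```

Emit:
jog_arm --steps '[{"delta_rot": [0, 0, 0], "linear": [0, 0, 0.0005], "grip": 0}, {"delta_rot": [0, 0, 0], "linear": [0, 0, 0], "grip": 0}, {"delta_rot": [0, 0, 0], "linear": [0, 0, 0], "grip": 0}]'

```text
t: 10.3
tool_pos: [0.4967, -0.106, 0.0609]
tool_rot: [-0.165, 3.137, -0.001]
contact_force: [-0.8, -0.1, 7.9]
opening: 0.0
grip_force: 3.9
```

Emit:
jog_arm --steps '[{"delta_rot": [0, 0, 0], "linear": [0, 0, 0.001], "grip": 0}, {"delta_rot": [0, 0, 0], "linear": [0, 0, 0], "grip": 0}, {"delta_rot": [0, 0, 0], "linear": [0, 0, 0], "grip": 0}]'

```text
t: 10.6
tool_pos: [0.4967, -0.106, 0.0607]
tool_rot: [0.165, -3.137, 0.0]
contact_force: [-3.6, 0.6, 12.5]
opening: 0.0003
grip_force: 6.6
```

Emit:
jog_arm --steps '[{"delta_rot": [0, 0, 0], "linear": [0, 0, -0.02], "grip": 0}, {"delta_rot": [0, 0, 0], "linear": [0, 0, -0.04], "grip": 0}, {"delta_rot": [0, 0, 0], "linear": [-0.02, 0.02, -0.04], "grip": 0}, {"delta_rot": [0, 0, 0], "linear": [-0.03, 0.03, -0.025], "grip": 0}, {"delta_rot": [0, 0, 0], "linear": [-0.03, 0.03, 0], "grip": 0}, {"delta_rot": [0, 0, 0], "linear": [0, 0, 0], "grip": 0}, {"delta_rot": [0, 0, 0], "linear": [0, 0, 0], "grip": 0}]'

```text
t: 11.3
tool_pos: [0.5666, -0.0172, 0.1824]
tool_rot: [0.167, -3.134, -0.0]
contact_force: [-1.3, -0.1, -0.7]
opening: -0.0001
grip_force: 0.0
```

```bash
cat >> w.py <<'E'
def tops2(f):
    X=world(f)
    for n,x,y in(("L",.4783,.1418),("M",.4888,.0208),("R",.496,-.106),("padL",.553,.1487),("padM",.5615,.032),("padR",.570,-.0955)):
        m=(np.hypot(X[...,0]-x,X[...,1]-y)<.009)&(f["d"]>0)&(X[...,2]<.09);Z=X[...,2][m]*1e3
        print(n,m.sum(),np.percentile(Z,[25,50,75,95]).round(1) if m.any() else "")
E
python3 - <<'E'
from w import *
o=ctrl.get_obs();im,d=ctrl.get_image("wrist");cv2.imwrite("pics/w3.png",im[:,:,::-1])
tops2(dict(im=im,d=d,p=o["tool_pos"],r=o["tool_rot"]));print(o["tool_pos"],o["contact_force"])
E
```

```text
L 473 [74.6 75.1 75.6 76.4]
M 502 [74.7 75.2 75.7 76.4]
R 451 [60.5 61.  61.5 62.2]
padL 370 [76.6 77.1 77.5 78.1]
padM 400 [76.6 77.  77.4 78.1]
padR 400 [76.4 76.8 77.3 77.9]
[ 0.56664606 -0.01715738  0.18241874] [-1.26565223 -0.13941593 -0.73358294]
```

View pics/w3.png

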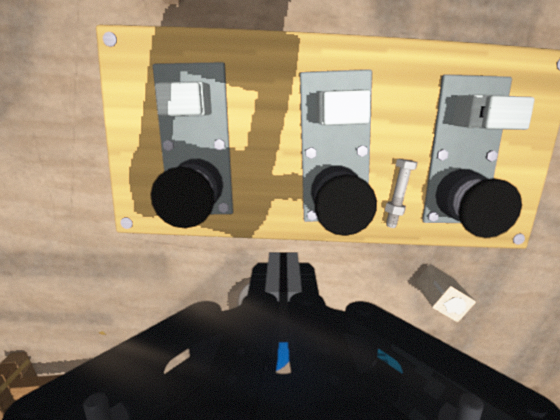

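The right tag at (186,99) is fully down at 61 mm. The other two at (345,107) and (500,112) are still up at 75 mm, all three pads have sprung back to 77 mm, and the bolt is undisturbed.

```bash
python3 -c "
from station import ctrl
print(ctrl.finish_job())"
```

```text
the job is handed in; nothing more can be done
None
```

I pressed the three pads left to right; the right mount is the softest (about 0.45 N/mm against 0.9 and 1.0), so I pushed its tag fully down, left the other two up, and handed the job in at about 11 s.

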